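# Lift the freshly glued phone off its drying cradle

### The arm

A 7-joint arm with a two-finger parallel gripper is mounted at the origin on the work surface. World frame = base frame: x ahead of the robot, y to its left, z up, the work surface at z = 0. Lengths are in m, angles in rad, forces in N, time in s.
With the tool pointing down it reaches from about 0.35 to 0.9 m from the base axis. Payload 8.1 kg.
Tool frame: the origin (TCP) lies midway between the tips of the shut fingers; the grasp point (between the pads) lies 19 mm behind it; z points along the fingers, y is the line along which they close (so a half turn about z gives the same grasp; the last joint's range is limited). The gripper opens to 92 mm and grips with 3 to 60 N. Pads are 19 mm wide; open, the fingers measure 130 mm over their backs; the gripper's body (75 mm by 190 mm) begins 47 mm behind the grasp point.
Start: joints at [1.231, 0.434, 0.025, 1.573, -0.012, 1.134, -0.075], TCP at [0.147, -0.608, 0.227] pointing down, gripper open.
Joint ranges: [-2.62, 2.62], [-0.44, 2.09], [-1.27, 1.32], [0.08, 2.57], [-1.32, 4.46], [0.12, 2], [-2.74, 2.74]. Speed limits (rad/s): [2.22, 2.22, 3.01, 3.01, 3.14, 3.14, 3.14].

### API

Orientations are given as a rotation vector (axis times angle).
In Python, from cell import arm gives the robot as it stands.
- The arm moves only by the tool move_arm, never from a script. Its argument "motion" is a list of rows, each an object of numbers: "tx", "ty", "tz": the shift along the tool's x, y, z normalised to -1 to 1, where 1 is 1000 mm; "twist": the turn about the tool's z normalised to -1 to 1, where 1 is pi/2 rad. In form: [{"tx": .., "ty": .., "tz": .., "twist": ..}, ...]. A call has 1 to 12 rows; each row shifts and turns the commanded pose from where the row before left it, along the tool's axes as they then stand; what a row does not reach is not made up. A row lasts 1/10 s, in which the tool goes at most 50 mm and 8.59 degrees, less where a joint would pass 70% of its speed; a pose out of reach is approached as far as the arm can. A call with a number of a shift or a turn outside -1 to 1 is refused whole. A call with a gripper value outside its range is refused whole. "gripper" is the gripper's target within -1 to 1 (shut at 1, half-way at 0, fully open at -1), set as the call begins (left out, the last holds). The fingers move at their own pace and stop on an object; "squeeze" is the grip in N (left out, the last holds). Time passes only in rows, so rows that do not move let the fingers close. It gives the time, the measured TCP pose, the force, the opening and the grip force at its end, in the units of the state.
- arm.observe(): the state, without advancing time (a new reading comes with each control period).
- arm.get_image(name): name is "scene" or "top" or "wrist"; returns the picture (480x640x3 uint8, red, green, blue); there is no depth.
- arm.calibration(name): a dict with "K" (3x3 intrinsics, pixels), "k1" (the pictures are not rectified: a ray, as slopes to the right and down, at radius r is drawn at 1 + k1 r^2 times it, then the intrinsics apply), "T" (4x4, takes a point from camera to world coordinates). Camera axes: x right, y down, z forward; pixel columns grow to the right and rows downward; lengths in m; the calibration is good to about 2 mm. A picture is of the moment at which its call begins: read the wrist's pose just before it. calibration takes no time and is no camera call; for the wrist camera it gives the pose at the moment of the call.
- arm.sign_off(): hands the job in; it is judged then, once.
Trained networks look in the newest picture that a camera, given by its name, has taken for a name from the list of things; names that differ only in an ending like _2 or _b are one class to them, and where a whole thing is asked for, a point or a joint stands for the part that bears it (a point fixed in the world has none). Each returns a list of dicts, best first, with "conf" (0 to 1); they miss things now and then, are a little off and sometimes report something else, mostly with a low value. They report only what shows in the picture. A call takes as long as a camera call.
- arm.look_for(camera, query): "point" ([column, row] as shares, 0 to 1, of the picture: columns of its width, rows of its height, amid what is visible of it).
- arm.regions_of(camera, query): "region" (480x640 bool, what is visible of it) and "point" ([column, row] as shares, 0 to 1, of the picture: columns of its width, rows of its height, amid what is visible of it).
- arm.place_of(camera, query): "point" ([column, row] as shares, 0 to 1, of the picture: columns of its width, rows of its height: a listed point, or the origin of a listed thing).
The state is a dict: "clock": time; "joints": joint angles; "dq": joint speeds; "joint_efforts": joint torques, N m; "position": TCP position; "ee_rot": TCP orientation; "force": force on the tool from outside, world axes, zero at the start; "ft_torque": the same for the moment, N m; "width": opening from 0.0 (shut) to 1.0 (fully open); "gripper_force": force on a finger pad.
Only numpy, scipy, OpenCV 4.12 (cv2) and the standard library are available. Lean on these libraries where they do the work, as an engineer would, in place of code of your own. Each camera call takes 0.05 s, during which the arm holds its last target. There are 200 camera calls.

### The job

Take the lifting paddle by its upright grip and slide its blade, level, through the gap beneath the freshly glued phone on the drying cradle until the middle of the blade is under the middle of the phone, without shifting the phone on its rests. Then raise the phone on the blade, at least 5 cm above its rests, never touching the phone with the robot. Finish while still holding it up there on the paddle, steady and level, clear of the cradle; leave everything else on the bench where it is.

Things in the scene. Friction and masses are not known exactly. Their poses are not given: they have to be found in the camera images.
- paddle_grip (a point): Centre of the lifting paddle's black upright grip, a plate 40 long (x), 14 thick (y; pinch it across this), its top 64 above the paddle's underside; this point 42 above that. It stands near one end of a flat steel blade plate 64 wide (y), 4 thick, reaching from 25 behind this point to 115 ahead. x: along the blade to its free end; z up. Loose, 0.15 kg, starts flat on the bench left or right of the cradle.
- blade_mid (a point): Middle of the paddle's free blade, half-way through its 4 mm thickness: 68 ahead of the grip's centre along paddle x, 40 below paddle_grip. Same axes. With this point under the phone's middle, 12 mm of blade shows between the phone's long edge and the grip.
- phone_center (a point): Centre (half-way up) of the phone lying face up on the cradle: a dark slab 150 long (x), 72 wide (y), 8 thick (z up), loose, 0.13 to 0.21 kg. Its underside starts 45 above the bench.
- cradle: Fixed aluminium drying cradle; origin under its centre. Base 170 (x) x 90 (y) x 8; rests along y at x = +-58 to +-78, 80 long, tops 45 above the bench; side lips to x = +-84, 52 high. The phone lies across the rests, between the lips. Below it is a tunnel 116 wide, 8 to 45 above the bench, open at the +y and -y sides; the blade goes in along y (= phone y) from either.
- dish: Bystander, not to be disturbed: round steel bowl for screws, 90 wide at the rim, 24 high; origin under its centre.
- driver: Bystander, not to be disturbed: screwdriver lying flat, blue handle; body origin at its underside.
- spare_phone: Bystander, not to be disturbed: second phone of the same kind and size (150 x 72 x 8) lying flat directly on the bench top, not on the cradle; origin under its centre.
- battery: Bystander, not to be disturbed: flat black phone battery 95 x 42 x 5 lying on the bench; origin under its centre.
- glue: Bystander, not to be disturbed: small white bottle standing upright, 36 across, 100 high; origin under its centre.
- screw_tray: Bystander, not to be disturbed: grey open sorting tray 100 x 140 x 22 with compartments; origin under its centre.

How it is judged:
By the outcome, as a careful person would: the job done as asked, in the order asked, and still so for the second after the job is handed in, while the arm keeps its last pose, push and grip.
It also fails if it takes over 54 s, if anything falls off the work surface, if the arm or the gripper's body presses on something with over 40 N, if the wrist force passes 120 N, or if a joint passes its speed limit or range.

## Working session

There is one attempt and no reset: what is moved stays moved. The work goes in short steps, Python scripts to look and compute and a tool call to move; the robot and the scene stay as the last step left them, time stands still between calls to the robot, and variables do not carry over. Pictures are saved under pics/ and viewed, at most 10 in all, crops included, and the job is handed in when it is done.

Besides the shell and the picture viewer there is one more tool, called in YAML: its name, and indented under it one key for each argument. move_arm: Moves the arm, as the interface text tells. Scaled input: -1 to 1 covers 1000 mm each way for a shift and pi/2 rad each way for a turn. Its arguments: {"type":"object","properties":{"motion":{"type":"array","items":{"type":"object","properties":{"tx":{"type":"number"},"ty":{"type":"number"},"tz":{"type":"number"},"twist":{"type":"number"}}}},"gripper":{"type":"number"},"squeeze":{"type":"number"}},"required":["motion"]}

```bash
mkdir -p pics; cat > h.py <<'E'
import numpy as np, cv2
from cell import arm
from scipy.spatial.transform import Rotation as R
def ray(cam,p):
    c=arm.calibration(cam);K=np.array(c["K"]);k=c["k1"];T=np.array(c["T"])
    xd=np.array([(p[0]-K[0,2])/K[0,0],(p[1]-K[1,2])/K[1,1]]);x=xd.copy()
    for _ in range(20): x=xd/(1+k*(x@x))
    return T[:3,3],T[:3,:3]@np.array([x[0],x[1],1])
def at(cam,p,z):
    o,d=ray(cam,p);return o+d*(z-o[2])/d[2]
def px(p): return np.array([p[0]*640,p[1]*480])
def save(cam,n):
    im=np.asarray(arm.get_image(cam));cv2.imwrite(f"pics/{n}.png",im[:,:,::-1].copy());return im
E
cat > a.py <<'E'
from h import *
np.set_printoptions(precision=4,suppress=True)
s=arm.observe();print(s)
a=save("top","t0");b=save("scene","s0")
Z=dict(paddle_grip=.042,blade_mid=.002,phone_center=.049,cradle=0,dish=0,driver=0,spare_phone=0,battery=0,glue=0,screw_tray=0)
for cam in("top","scene"):
  for n,z in Z.items():
    for r in arm.place_of(cam,n)[:2]:
      p=px(r["point"]);print(cam,n,round(r["conf"],2),p.round(1),at(cam,p,z))
E
python3 a.py
```

```text
{'clock': 0.0, 'joints': array([ 1.2314,  0.4352,  0.025 ,  1.5741, -0.0116,  1.134 , -0.0751]), 'dq': array([-0.002 , -0.0002,  0.0003, -0.0016,  0.0005,  0.0001,  0.0005]), 'joint_efforts': array([  0.001 , -66.7853,   0.9853, -31.4459,  -0.0605,   0.043 ,
         0.0002]), 'position': array([ 0.1464, -0.6071,  0.2259]), 'ee_rot': array([-3.1181, -0.3708,  0.0005]), 'force': array([-0.1746,  0.4132, -0.4269]), 'ft_torque': array([ 0.0285,  0.0179, -0.0586]), 'gripper_force': 0.0, 'width': 0.9977079889854116}
top paddle_grip 0.82 [205.4 288. ] [0.4825 0.2957 0.042 ]
top blade_mid 0.71 [201.5 258.8] [0.5568 0.3132 0.002 ]
top phone_center 0.93 [334.1 239.7] [ 0.5935 -0.0247  0.049 ]
top cradle 0.9 [332.2 240. ] [ 0.5967 -0.0205  0.    ]
top cradle 0.33 [434.8 289.1] [ 0.4653 -0.2776  0.    ]
top dish 0.63 [433.5 289.9] [ 0.4633 -0.2741  0.    ]
top driver 0.84 [144.  266.7] [0.5406 0.4592 0.    ]
top spare_phone 0.77 [381.4 173.1] [ 0.7667 -0.1518  0.    ]
top spare_phone 0.17 [497.1 208.3] [ 0.6676 -0.445   0.    ]
top battery 0.63 [311.2 174.7] [0.767  0.0295 0.    ]
top battery 0.52 [330.1 239.8] [ 0.5973 -0.0151  0.    ]
top glue 0.55 [242.5 189.5] [0.7327 0.2071 0.    ]
top screw_tray 0.69 [498.5 208.6] [ 0.6668 -0.4486  0.    ]
scene paddle_grip 0.86 [464.3 204.5] [0.4797 0.2928 0.042 ]
scene blade_mid 0.77 [463.4 243.4] [0.5566 0.3033 0.002 ]
scene phone_center 0.58 [319.9 222.4] [ 0.5955 -0.0125  0.049 ]
scene phone_center 0.27 [332.6 308.7] [0.7921 0.0514 0.049 ]
scene dish 0.85 [220.6 176.6] [ 0.4755 -0.2801  0.    ]
scene spare_phone 0.71 [317.4 225.7] [ 0.5715 -0.0229  0.    ]
scene spare_phone 0.68 [239.  287.4] [ 0.7583 -0.1529  0.    ]
scene battery 0.94 [331.6 308. ] [0.7673 0.0459 0.    ]
scene glue 0.8 [412.8 303.6] [0.7249 0.208  0.    ]
```

View pics/t0.png

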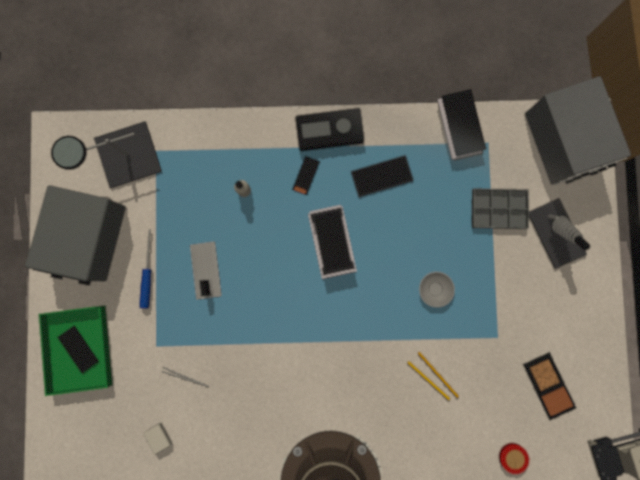

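View pics/s0.png

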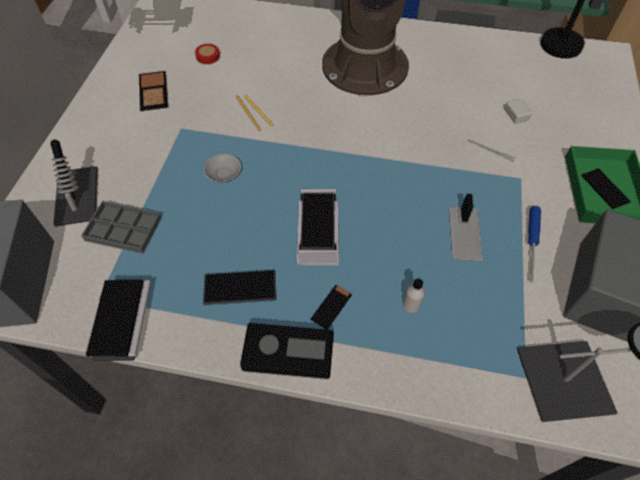

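The top view shows the paddle at about (205,270), blade pointing away from the robot. The phone on its cradle is at (332,241), with its long axis about 10° off x. The scene view agrees. The paddle is on the +y side, so I'll approach there with the tool turned half round to stay within joint 7's range.

```bash
cat >> h.py <<'E'
import json
def state():
    s=arm.observe();M=R.from_rotvec(s["ee_rot"]).as_matrix()
    return s,np.array(s["position"]),np.degrees(np.arctan2(M[1,0],M[0,0])),M
def plan(p0,yaw0,path):
    "path: list of (x,y,z,yawdeg); rows assuming tool straight down"
    p=np.array(p0,float);w=yaw0;rows=[]
    for q in path:
        d=np.array(q[:3])-p;c,s=np.cos(np.radians(w)),np.sin(np.radians(w))
        t=np.round([d[0]*c+d[1]*s,d[0]*s-d[1]*c,-d[2]],4);tw=round(-(q[3]-w)/90,4)
        rows.append(dict(tx=t[0],ty=t[1],tz=t[2],twist=tw))
        p=p+np.array([t[0]*c+t[1]*s,t[0]*s-t[1]*c,-t[2]]);w-=tw*90
    for i in range(0,len(rows),12): print(json.dumps([{k:float(v) for k,v in r.items() if v} for r in rows[i:i+12]]))
    print(p,w)
def line(a,b,n): return [np.array(a)+(np.array(b)-np.array(a))*i/n for i in range(1,n+1)]
E
python3 - <<'E'
from h import *
s,p,w,M=state();print(w,M.round(3))
n=25
r0,a0=np.hypot(*p[:2]),np.degrees(np.arctan2(p[1],p[0]))
t=np.array([.50,.297]);r1,a1=np.hypot(*t),np.degrees(np.arctan2(t[1],t[0]))
path=[]
for i in range(1,n+1):
    f=i/n;r=r0+(r1-r0)*f;a=np.radians(a0+(a1-a0)*f)
    path.append((r*np.cos(a),r*np.sin(a),.226,w+(190-w)*f))
plan(p,w,path)
# yaw estimates from top regions
for n,z in(("paddle_grip",.004),("phone_center",.053),("cradle",.05)):
    for q in arm.regions_of("top",n)[:1]:
        m=np.argwhere(q["region"])[:,::-1];box=cv2.boxPoints(cv2.minAreaRect(m.astype(np.float32)))
        W=np.array([at("top",b,z) for b in box]);print(n,q["conf"],len(m),W.mean(0),W[:,:2].round(3).tolist())
        for e in(W[1]-W[0],W[2]-W[1]): print(np.linalg.norm(e),np.degrees(np.arctan2(e[1],e[0])))
E
```

```text
13.562754466795017 [[ 0.972  0.235 -0.   ]
 [ 0.235 -0.972 -0.   ]
 [-0.     0.    -1.   ]]
[{"tx": 0.0466, "ty": -0.0035, "tz": 0.0007, "twist": -0.0784}, {"tx": 0.0465, "ty": -0.0012, "twist": -0.0784}, {"tx": 0.0465, "ty": 0.001, "twist": -0.0784}, {"tx": 0.0462, "ty": 0.0033, "twist": -0.0785}, {"tx": 0.0459, "ty": 0.0054, "twist": -0.0784}, {"tx": 0.0454, "ty": 0.0077, "twist": -0.0784}, {"tx": 0.0449, "ty": 0.0098, "twist": -0.0784}, {"tx": 0.0442, "ty": 0.0119, "twist": -0.0784}, {"tx": 0.0435, "ty": 0.014, "twist": -0.0784}, {"tx": 0.0426, "ty": 0.016, "twist": -0.0785}, {"tx": 0.0417, "ty": 0.018, "twist": -0.0784}, {"tx": 0.0406, "ty": 0.02, "twist": -0.0784}]
[{"tx": 0.0395, "ty": 0.0218, "twist": -0.0784}, {"tx": 0.0384, "ty": 0.0236, "twist": -0.0784}, {"tx": 0.037, "ty": 0.0254, "twist": -0.0784}, {"tx": 0.0356, "ty": 0.0271, "twist": -0.0785}, {"tx": 0.0342, "ty": 0.0287, "twist": -0.0784}, {"tx": 0.0327, "ty": 0.0302, "twist": -0.0784}, {"tx": 0.0311, "ty": 0.0316, "twist": -0.0784}, {"tx": 0.0295, "ty": 0.033, "twist": -0.0784}, {"tx": 0.0277, "ty": 0.0343, "twist": -0.0784}, {"tx": 0.026, "ty": 0.0355, "twist": -0.0785}, {"tx": 0.0241, "ty": 0.0366, "twist": -0.0784}, {"tx": 0.0223, "ty": 0.0376, "twist": -0.0784}]
[{"tx": 0.0204, "ty": 0.0385, "twist": -0.0784}]
[0.50004477 0.29696134 0.22604866] 189.99875446679508
paddle_grip 0.66 1369 [0.52820143 0.30455308 0.004     ] [[0.597, 0.344], [0.602, 0.279], [0.459, 0.266], [0.455, 0.33]]
0.06507144820130359 -85.67569522889778
0.14323673788870267 -174.7904036898861
cradle 0.92 556 [ 0.58888531 -0.01796457  0.05      ] [[0.663, 0.044], [0.682, -0.043], [0.515, -0.08], [0.496, 0.007]]
0.08925191894443087 -77.27901625645968
0.17151956279313268 -167.58979868930774
```

move_arm:
  motion:
    - {"tx": 0.047,"ty": -0.003,"twist": -0.078}
    - {"tx": 0.047,"ty": -0.001,"twist": -0.078}
    - {"tx": 0.046,"ty": 0.001,"twist": -0.078}
    - {"tx": 0.046,"ty": 0.003,"twist": -0.078}
    - {"tx": 0.046,"ty": 0.005,"twist": -0.078}
    - {"tx": 0.045,"ty": 0.008,"twist": -0.078}
    - {"tx": 0.045,"ty": 0.01,"twist": -0.078}
    - {"tx": 0.044,"ty": 0.012,"twist": -0.078}
    - {"tx": 0.043,"ty": 0.014,"twist": -0.078}
    - {"tx": 0.043,"ty": 0.016,"twist": -0.078}
    - {"tx": 0.042,"ty": 0.018,"twist": -0.078}
    - {"tx": 0.041,"ty": 0.02,"twist": -0.078}
  gripper: -1

```text
invalid input
```

move_arm:
  motion:
    - {"tx": 0.04,"ty": 0.022,"twist": -0.078}
    - {"tx": 0.038,"ty": 0.024,"twist": -0.078}
    - {"tx": 0.037,"ty": 0.025,"twist": -0.078}
    - {"tx": 0.036,"ty": 0.027,"twist": -0.078}
    - {"tx": 0.034,"ty": 0.029,"twist": -0.078}
    - {"tx": 0.033,"ty": 0.03,"twist": -0.078}
    - {"tx": 0.031,"ty": 0.032,"twist": -0.078}
    - {"tx": 0.03,"ty": 0.033,"twist": -0.078}
    - {"tx": 0.028,"ty": 0.034,"twist": -0.078}
    - {"tx": 0.026,"ty": 0.036,"twist": -0.078}
    - {"tx": 0.024,"ty": 0.037,"twist": -0.078}
    - {"tx": 0.022,"ty": 0.038,"twist": -0.078}

```text
invalid input
```

move_arm:
  motion:
    - {"tx": 0.047,"ty": -0.003,"tz": 0,"twist": -0.078}
    - {"tx": 0.047,"ty": -0.001,"tz": 0,"twist": -0.078}
    - {"tx": 0.046,"ty": 0.001,"tz": 0,"twist": -0.078}
    - {"tx": 0.046,"ty": 0.003,"tz": 0,"twist": -0.078}
    - {"tx": 0.046,"ty": 0.005,"tz": 0,"twist": -0.078}
    - {"tx": 0.045,"ty": 0.008,"tz": 0,"twist": -0.078}
    - {"tx": 0.045,"ty": 0.01,"tz": 0,"twist": -0.078}
    - {"tx": 0.044,"ty": 0.012,"tz": 0,"twist": -0.078}
    - {"tx": 0.043,"ty": 0.014,"tz": 0,"twist": -0.078}
    - {"tx": 0.043,"ty": 0.016,"tz": 0,"twist": -0.078}
    - {"tx": 0.042,"ty": 0.018,"tz": 0,"twist": -0.078}
    - {"tx": 0.041,"ty": 0.02,"tz": 0,"twist": -0.078}

```text
clock: 2.45
position: [0.5503, -0.2554, 0.2268]
ee_rot: [2.059, 2.372, 0.0]
force: [0.4, 0.4, -0.3]
width: 1.002
gripper_force: 0.0
```

move_arm:
  motion:
    - {"tx": 0.04,"ty": 0.022,"tz": 0,"twist": -0.078}
    - {"tx": 0.038,"ty": 0.024,"tz": 0,"twist": -0.078}
    - {"tx": 0.037,"ty": 0.025,"tz": 0,"twist": -0.078}
    - {"tx": 0.036,"ty": 0.027,"tz": 0,"twist": -0.078}
    - {"tx": 0.034,"ty": 0.029,"tz": 0,"twist": -0.078}
    - {"tx": 0.033,"ty": 0.03,"tz": 0,"twist": -0.078}
    - {"tx": 0.031,"ty": 0.032,"tz": 0,"twist": -0.078}
    - {"tx": 0.03,"ty": 0.033,"tz": 0,"twist": -0.078}
    - {"tx": 0.028,"ty": 0.034,"tz": 0,"twist": -0.078}
    - {"tx": 0.026,"ty": 0.036,"tz": 0,"twist": -0.078}
    - {"tx": 0.024,"ty": 0.037,"tz": 0,"twist": -0.078}
    - {"tx": 0.022,"ty": 0.038,"tz": 0,"twist": -0.078}

```text
clock: 3.65
position: [0.5297, 0.2622, 0.2268]
ee_rot: [-0.063, 3.141, 0.0]
force: [0.5, 0.9, 0.2]
width: 1.0
gripper_force: 0.0
```

```bash
cat > b.py <<'E'
import sys
from h import *
np.set_printoptions(precision=4,suppress=True)
s,p,w,M=state();print(s["clock"],p,w,s["joints"])
save("wrist",sys.argv[1])
for a in sys.argv[2:]:
  n,z=a.split("=")
  for r in arm.place_of("wrist",n)[:1]:
      q=px(r["point"]);print(n,round(r["conf"],2),q.round(1),at("wrist",q,float(z)))
E
python3 b.py w0 paddle_grip=.042 blade_mid=.002
python3 - <<'E'
from h import *
for q in arm.regions_of("wrist","paddle_grip")[:1]:
    m=np.argwhere(q["region"])[:,::-1]; print(len(m),m.min(0),m.max(0))
    box=cv2.boxPoints(cv2.minAreaRect(m.astype(np.float32)));W=np.array([at("wrist",b,.004) for b in box]);print(W.round(4))
    for e in(W[1]-W[0],W[2]-W[1]): print(np.linalg.norm(e),np.degrees(np.arctan2(e[1],e[0])))
E
```

```text
3.65 [0.5297 0.2622 0.2268] -177.7048777104157 [ 0.0249  0.5188 -0.8559  1.6086  0.4128  1.2047  0.6948]
paddle_grip 0.57 [355.7 169.5] [0.4802 0.306  0.042 ]
blade_mid 0.6 [ 71.6 252.5] [ 0.593  -0.0166  0.002 ]
7363 [319 141] [381 269]
[[0.4626 0.2629 0.004 ]
 [0.456  0.3265 0.004 ]
 [0.5951 0.3478 0.004 ]
 [0.6025 0.2779 0.004 ]]
0.06393301748322912 95.86122513886605
0.14070582679466692 8.722969834056755
```

View pics/w0.png

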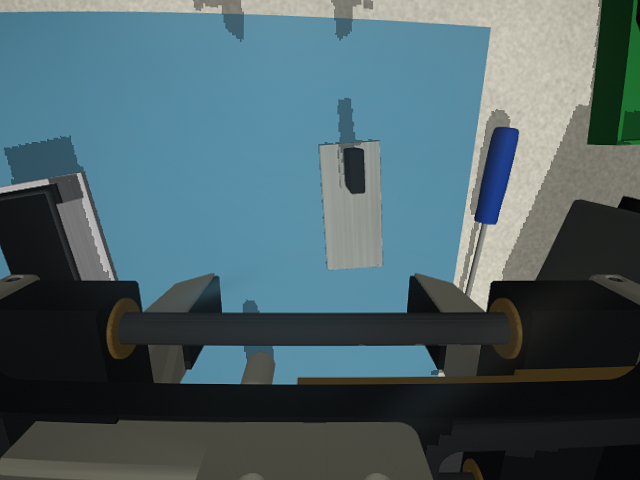

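The wrist view shows the paddle blade's corners at about (319,144), (380,141), (383,267) and (327,270), with the grip top at (354,170). The jaws are open below it.

```bash
python3 - <<'E'
from h import *
im=cv2.imread("pics/w0.png",0)
c=cv2.cornerSubPix(im,np.float32([[319,144],[380,141],[383,267],[327,270]]).reshape(-1,1,2),(5,5),(-1,-1),(3,50,.01)).reshape(-1,2);print(c)
W=np.array([at("wrist",b,.004) for b in c])[:,:2];print(W.round(4))
x=(W[2]+W[3]-W[0]-W[1])/2;y=(W[0]+W[3]-W[1]-W[2])/2
ang=lambda e:np.degrees(np.arctan2(e[1],e[0]))
for e in(W[3]-W[0],W[2]-W[1],W[0]-W[1],W[3]-W[2]):print(np.linalg.norm(e).round(4),ang(e).round(2))
u=x/np.linalg.norm(x);g=(W[0]+W[1])/2+.025*u;print("yaw",ang(x),"grip",g, "mean based",W.mean(0)-.045*u)
s,p,w,M=state()
yaw=ang(x)
plan(p,w,line((*p,w),(g[0],g[1],.15,yaw-180),4))
E
```

```text
[[319.24155 144.80392]
 [378.6021  140.37042]
 [380.62103 265.95758]
 [327.431   268.59277]]
[[0.4631 0.2642]
 [0.4562 0.3261]
 [0.5954 0.3403]
 [0.6008 0.2792]]
0.1385 6.23
0.1399 5.81
0.0623 -83.61
0.0613 -84.95
yaw 6.017293203170846 grip [0.48454167 0.29777236] mean based [0.48415037 0.29773112]
[{"tx": 0.0109, "ty": 0.0094, "tz": 0.0192, "twist": -0.0108}, {"tx": 0.0108, "ty": 0.0097, "tz": 0.0192, "twist": -0.0107}, {"tx": 0.0106, "ty": 0.0098, "tz": 0.0192, "twist": -0.0108}, {"tx": 0.0105, "ty": 0.01, "tz": 0.0192, "twist": -0.0108}]
[0.48452958 0.29778068 0.14996123] -173.98155042995873
```

move_arm:
  motion:
    - {"tx": 0.011,"ty": 0.009,"tz": 0.019,"twist": -0.011}
    - {"tx": 0.011,"ty": 0.01,"tz": 0.019,"twist": -0.01}
    - {"tx": 0.011,"ty": 0.01,"tz": 0.019,"twist": -0.011}
    - {"tx": 0.01,"ty": 0.01,"tz": 0.02,"twist": -0.011}
    - {"tx": 0,"ty": 0,"tz": 0.04,"twist": 0}
    - {"tx": 0,"ty": 0,"tz": 0,"twist": 0}
    - {"tx": 0,"ty": 0,"tz": 0,"twist": 0}

```text
clock: 4.55
position: [0.4856, 0.2956, 0.1098]
ee_rot: [0.158, -3.137, 0.002]
force: [-0.1, 0.1, -0.2]
width: 1.0
gripper_force: 0.0
```

```bash
python3 b.py w1 paddle_grip=.042 blade_mid=.002
```

```text
4.55 [0.4856 0.2956 0.1098] -174.234517029359 [-0.0834  0.6081 -0.8127  1.7977  0.5277  0.9692  0.5545]
paddle_grip 0.6 [321.6 247.8] [0.4849 0.3014 0.042 ]
blade_mid 0.88 [319.3 313.4] [0.5551 0.3081 0.002 ]
```

View pics/w1.png

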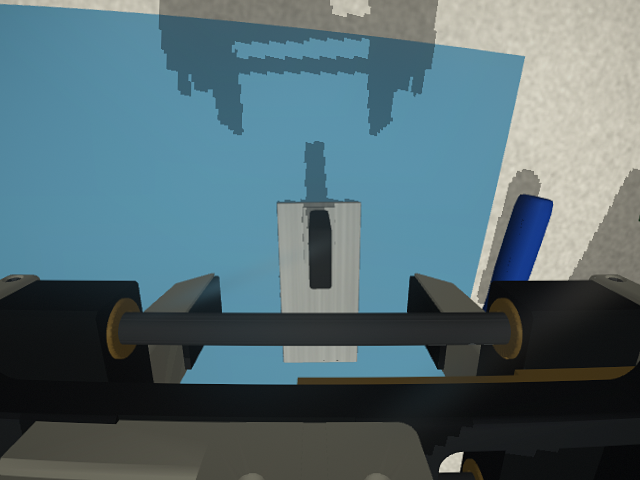

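The blade's corners are at about (277,202), (360,203), (358,361) and (284,361), centred between the jaws, with the grip at (320,250).

```bash
python3 - <<'E'
from h import *
im=cv2.imread("pics/w1.png",0)
c=cv2.cornerSubPix(im,np.float32([[277,202],[360,203],[358,361],[284,361]]).reshape(-1,1,2),(4,4),(-1,-1),(3,50,.01)).reshape(-1,2);print(c)
W=np.array([at("wrist",b,.004) for b in c])[:,:2]
x=(W[2]+W[3]-W[0]-W[1])/2
ang=lambda e:np.degrees(np.arctan2(e[1],e[0]))
for e in(W[3]-W[0],W[2]-W[1],W[0]-W[1],W[3]-W[2]):print(np.linalg.norm(e).round(4),ang(e).round(2))
u=x/np.linalg.norm(x);g=W.mean(0)-.045*u;print("yaw",ang(x),"grip",g)
s,p,w,M=state()
plan(p,w,line((*p,w),(g[0],g[1],.02,ang(x)-180),3))
E
```

```text
[[276.79453 202.35413]
 [359.7591  202.30933]
 [355.53674 361.47064]
 [283.7319  361.54034]]
0.1407 6.54
0.1408 6.38
0.0633 -84.2
0.0629 -84.26
yaw 6.457700450082729 grip [0.48607075 0.30021335]
[{"ty": 0.001, "tz": 0.0305, "twist": -0.0024}, {"tx": -0.0001, "ty": 0.001, "tz": 0.0305, "twist": -0.0024}, {"ty": 0.001, "tz": 0.0305, "twist": -0.0024}]
[0.48605028 0.30018932 0.01999917] -173.53791998185065
```

move_arm:
  motion:
    - {"tx": 0,"ty": 0.001,"tz": 0.03,"twist": -0.003}
    - {"tx": 0,"ty": 0.001,"tz": 0.03,"twist": -0.003}
    - {"tx": 0,"ty": 0.001,"tz": 0.02,"twist": -0.002}
    - {"tx": 0,"ty": 0,"tz": 0.009,"twist": 0}
    - {"tx": 0,"ty": 0,"tz": 0,"twist": 0}
    - {"tx": 0,"ty": 0,"tz": 0,"twist": 0}

```text
clock: 5.3
position: [0.4853, 0.3006, 0.022]
ee_rot: [-0.181, 3.135, 0.001]
force: [-0.4, -0.2, 0.3]
width: 0.999
gripper_force: 0.0
```

move_arm:
  motion:
    - {"tx": 0,"ty": 0,"tz": 0,"twist": 0}
    - {"tx": 0,"ty": 0,"tz": 0,"twist": 0}
    - {"tx": 0,"ty": 0,"tz": 0,"twist": 0}
    - {"tx": 0,"ty": 0,"tz": 0,"twist": 0}
    - {"tx": 0,"ty": 0,"tz": 0,"twist": 0}
    - {"tx": 0,"ty": 0,"tz": 0,"twist": 0}
    - {"tx": 0,"ty": 0,"tz": 0,"twist": 0}
    - {"tx": 0,"ty": 0,"tz": 0,"twist": 0}
    - {"tx": 0,"ty": 0,"tz": 0,"twist": 0}
    - {"tx": 0,"ty": 0,"tz": 0,"twist": 0}
  gripper: 1
  squeeze: 50

```text
clock: 6.3
position: [0.4845, 0.3, 0.0207]
ee_rot: [0.182, -3.136, 0.0]
force: [0.2, -0.2, -0.7]
width: 0.179
gripper_force: 0.0
```

move_arm:
  motion:
    - {"tx": 0,"ty": 0,"tz": 0,"twist": 0}
    - {"tx": 0,"ty": 0,"tz": 0,"twist": 0}
    - {"tx": 0,"ty": 0,"tz": 0,"twist": 0}
    - {"tx": 0,"ty": 0,"tz": 0,"twist": 0}
    - {"tx": 0,"ty": 0,"tz": 0,"twist": 0}
  squeeze: 60

```text
clock: 6.8
position: [0.4845, 0.2999, 0.0207]
ee_rot: [0.182, -3.136, 0.0]
force: [-0.1, -0.3, -1.0]
width: 0.147
gripper_force: 60.0
```

```bash
python3 - <<'E'
import cv2
a=cv2.imread("pics/t0.png")[195:285,295:370];b=cv2.imread("pics/s0.png")[175:275,285:355]
a=cv2.resize(a,None,fx=5,fy=5,interpolation=3);b=cv2.resize(b,None,fx=5,fy=5,interpolation=3)
b=cv2.copyMakeBorder(b,0,0,0,0,0);a=cv2.copyMakeBorder(a,0,50,0,0,0)
cv2.imwrite("pics/ph.png",cv2.hconcat([a,b]))
E
```

```text
(no output)
```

View pics/ph.png

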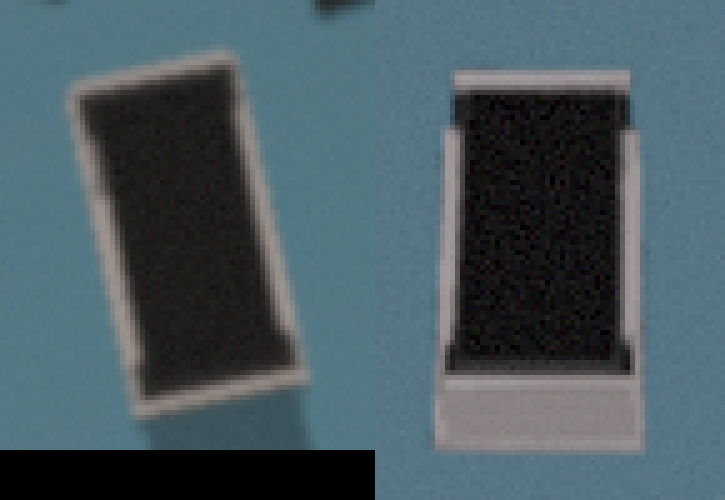

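The enlarged crop shows the dark phone between the two white end lips. Its corners in the top crop are at about (80,95), (235,70), (298,375) and (140,398). I'll fit the 150 x 72 x 8 box to its dark area in both views.

```bash
cat > fit.py <<'E'
from h import *
from scipy.optimize import minimize
def proj(cam,P):
    c=arm.calibration(cam);K=np.array(c["K"]);T=np.array(c["T"])
    q=(np.asarray(P)-T[:3,3])@T[:3,:3];x=q[:,:2]/q[:,2:];x=x*(1+c["k1"]*(x**2).sum(1,keepdims=True))
    return x*[K[0,0],K[1,1]]+[K[0,2],K[1,2]]
def hull(cam,x,y,yaw,S=8):
    c,s=np.cos(yaw),np.sin(yaw)
    P=[[x+c*a-s*b,y+s*a+c*b,z] for a in(-.075,.075) for b in(-.036,.036) for z in(.045,.053)]
    h=cv2.convexHull(((proj(cam,P)+.5)*S-.5).round().astype(np.int32))
    m=np.zeros((480*S//1,640*S),np.uint8);cv2.fillConvexPoly(m,h,1)
    return cv2.resize(m.astype(np.float32),(640,480),interpolation=cv2.INTER_AREA)
if __name__=="__main__":
    roi={"top":(195,285,295,370),"scene":(180,265,285,355)};f={"top":"t0","scene":"s0"}
    def cost(v,cams):
        e=0
        for cam in cams:
            a,b,c,d=roi[cam];g=cv2.imread(f"pics/{f[cam]}.png",0)[a:b,c:d].astype(float)
            t=(g<62) if cam=="scene" else (g<75)
            e+=np.abs(hull(cam,*v)[a:b,c:d]-t).sum()
        return e
    for cams in(["top"],["scene"],["top","scene"]):
        x0=np.array([.594,-.019,np.radians(11.5)])
        sim=np.vstack([x0]+[x0+d for d in np.diag([.008,.008,.08])])
        r=minimize(cost,x0,args=(cams,),method="Nelder-Mead",options=dict(initial_simplex=sim,xatol=2e-4,maxiter=120))
        print(cams,r.x[:2].round(4),np.degrees(r.x[2]).round(2),r.fun)
E
python3 fit.py
python3 - <<'E'
import cv2
for f,p in(("t0",[(332,240),(318,230),(325,280),(313,215)]),("s0",[(319,220),(300,220),(318,253),(319,192)])):
    g=cv2.imread(f"pics/{f}.png",0);print([int(g[y,x]) for x,y in p])
E
```

```text
['top'] [ 0.5908 -0.0192] 10.55 140.5625
['scene'] [ 0.5878 -0.0198] 11.44 187.90625
['top', 'scene'] [ 0.5903 -0.0194] 10.22 342.265625
[24, 32, 79, 47]
[21, 149, 127, 115]
```

```bash
python3 - <<'E'
from h import *
s,p,w,M=state();w-=0 if w>0 else -360
C=np.array([.591,-.0195]);y=np.array([-np.sin(np.radians(11.5)),np.cos(np.radians(11.5))])
g=C+.195*y;print(g,w)
A=(*p[:2],.045,w)
plan(p,w,[A]+line(A,(g[0],g[1],.045,101.5),12))
E
```

```text
[0.55212325 0.17158532] 186.6297156538043
[{"tz": -0.0243}, {"tx": -0.0044, "ty": -0.0113, "twist": 0.0788}, {"tx": -0.0057, "ty": -0.0106, "twist": 0.0788}, {"tx": -0.007, "ty": -0.0099, "twist": 0.0789}, {"tx": -0.0081, "ty": -0.0089, "twist": 0.0788}, {"tx": -0.0092, "ty": -0.0079, "twist": 0.0788}, {"tx": -0.0101, "ty": -0.0066, "twist": 0.0788}, {"tx": -0.0109, "ty": -0.0054, "twist": 0.0789}, {"tx": -0.0114, "ty": -0.004, "twist": 0.0788}, {"tx": -0.0118, "ty": -0.0025, "twist": 0.0788}, {"tx": -0.012, "ty": -0.0011, "twist": 0.0788}, {"tx": -0.0121, "ty": 0.0005, "twist": 0.0789}]
[{"tx": -0.0119, "ty": 0.0019, "twist": 0.0788}]
[0.55209673 0.17161114 0.04497387] 101.49871565380424
```

move_arm:
  motion:
    - {"tx": 0,"ty": 0,"tz": -0.012,"twist": 0}
    - {"tx": 0,"ty": 0,"tz": -0.012,"twist": 0}
    - {"tx": 0,"ty": 0,"tz": 0,"twist": 0}
    - {"tx": 0,"ty": 0,"tz": 0,"twist": 0}

```text
clock: 7.2
position: [0.4849, 0.3002, 0.0454]
ee_rot: [-0.181, 3.135, 0.001]
force: [-0.6, 0.0, -2.1]
width: 0.148
gripper_force: 60.0
```

move_arm:
  motion:
    - {"tx": -0.004,"ty": -0.011,"tz": 0,"twist": 0.079}
    - {"tx": -0.006,"ty": -0.011,"tz": 0,"twist": 0.079}
    - {"tx": -0.007,"ty": -0.01,"tz": 0,"twist": 0.079}
    - {"tx": -0.008,"ty": -0.009,"tz": 0,"twist": 0.079}
    - {"tx": -0.009,"ty": -0.008,"tz": 0,"twist": 0.079}
    - {"tx": -0.01,"ty": -0.007,"tz": 0,"twist": 0.079}
    - {"tx": -0.011,"ty": -0.005,"tz": 0,"twist": 0.079}
    - {"tx": -0.011,"ty": -0.004,"tz": 0,"twist": 0.079}
    - {"tx": -0.012,"ty": -0.003,"tz": 0,"twist": 0.079}
    - {"tx": -0.012,"ty": -0.001,"tz": 0,"twist": 0.079}
    - {"tx": -0.012,"ty": 0,"tz": 0,"twist": 0.079}
    - {"tx": -0.012,"ty": 0.002,"tz": 0,"twist": 0.079}

```text
clock: 8.4
position: [0.5505, 0.1704, 0.0444]
ee_rot: [-1.998, -2.424, 0.001]
force: [-0.1, -0.6, -1.1]
width: 0.147
gripper_force: 60.0
```

move_arm:
  motion:
    - {"tx": 0,"ty": 0,"tz": 0,"twist": 0}
    - {"tx": 0,"ty": 0,"tz": 0,"twist": 0}
    - {"tx": 0,"ty": 0,"tz": 0,"twist": 0}

```text
clock: 8.7
position: [0.5501, 0.1718, 0.0446]
ee_rot: [-1.987, -2.433, -0.0]
force: [-0.8, -0.6, -2.0]
width: 0.148
gripper_force: 60.0
```

```bash
python3 b.py w2 paddle_grip=.064 blade_mid=.024 phone_center=.049
python3 - <<'E'
from h import *
s=save("scene","s2");t=save("top","t2")
for cam in("scene","top"):
  for n,z in(("paddle_grip",.0665),("blade_mid",.0265),("phone_center",.049)):
    for r in arm.place_of(cam,n)[:1]:q=px(r["point"]);print(cam,n,r["conf"],q.round(1),at(cam,q,z).round(4))
w=cv2.imread("pics/w2.png")
a=cv2.resize(cv2.imread("pics/s2.png")[160:280,280:440],(400,300),interpolation=3)
b=cv2.resize(cv2.imread("pics/t2.png")[180:300,230:390],(400,300),interpolation=3)
cv2.imwrite("pics/m2.png",cv2.hconcat([cv2.vconcat([a,b]),cv2.resize(w,(400,300)) .repeat(2,0)[:600]]) if 0 else cv2.hconcat([cv2.vconcat([a,b]),cv2.vconcat([cv2.resize(w,(400,300)),np.zeros((300,400,3),np.uint8)])]))
E
```

```text
8.7 [0.5501 0.1718 0.0446] 101.53674218497889 [-0.1261  0.6004 -0.3822  1.8532  0.3142  0.7475 -0.479 ]
paddle_grip 0.67 [313.9 311.2] [0.5509 0.1715 0.064 ]
scene paddle_grip 0.7 [406.6 212.1] [0.5447 0.1674 0.0665]
scene blade_mid 0.96 [374.4 225.4] [0.5643 0.104  0.0265]
scene phone_center 0.65 [320.1 223. ] [ 0.597  -0.0117  0.049 ]
top paddle_grip 0.62 [254.4 259.4] [0.5488 0.171  0.0665]
top blade_mid 0.92 [281.9 255. ] [0.5601 0.1068 0.0265]
top phone_center 0.57 [332.  239.6] [ 0.5938 -0.0196  0.049 ]
```

View pics/m2.png

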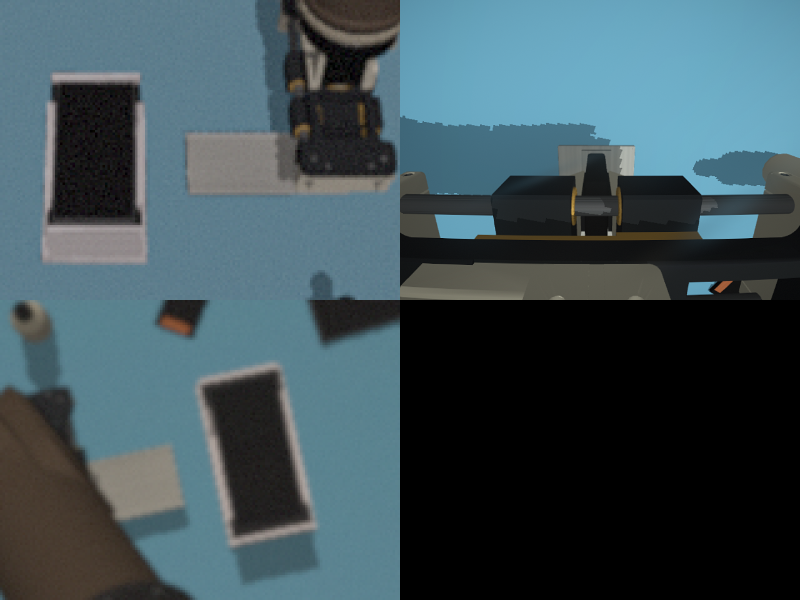

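The paddle is level beside the cradle and square to it. The blade tip is in the top crop at (170,445) to (185,508), and the phone's middle is near (256,455). I'll measure the remaining sideways offset within each camera.

```bash
cat > rel.py <<'E'
from fit import *
def hullfit(cam,f,thr,roi,z):
    g=cv2.imread(f"pics/{f}.png",0);a,b,c,d=roi
    m=(g[a:b,c:d]<thr).astype(np.uint8)
    n,l,st,ct=cv2.connectedComponentsWithStats(m);k=1+np.argmax(st[1:,4]);p=np.argwhere(l==k)[:,::-1]+[c,a]
    W=np.array([at(cam,q,z)[:2] for q in p]);r=cv2.minAreaRect((W*1000).astype(np.float32));
    ev=np.linalg.eigh(np.cov(W.T))[1][:,1];print(cam,f,thr,"centroid",W.mean(0).round(4),"rect",[np.round(v,1) for v in r],"pca",np.degrees(np.arctan(ev[1]/ev[0])).round(2))
for thr in(50,75,95): hullfit("top","t2",thr,(200,278,300,365),.052)
for thr in(40,62,80): hullfit("scene","s2",thr,(180,252,290,350),.052)
for cam,f,c in(("top","t2",[(230+170/2.5,180+145/2.5),(230+185/2.5,180+208/2.5)]),("scene","s2",[(280+186/2.5,160+134/2.5),(280+187/2.5,160+193/2.5)])):
    g=cv2.imread(f"pics/{f}.png",0)
    c=cv2.cornerSubPix(g,np.float32(c).reshape(-1,1,2),(3,3),(-1,-1),(3,50,.01)).reshape(-1,2)
    W=np.array([at(cam,q,.0275)[:2] for q in c]);e=W[0]-W[1];print(cam,c.round(1).tolist(),"tip mid",W.mean(0).round(4),np.linalg.norm(e),np.degrees(np.arctan2(e[1],e[0])))
s,p,w,M=state();print("kin tip",p[:2]-M[:2,0]*.115, w)
E
python3 rel.py
```

```text
top t2 50 centroid [ 0.5905 -0.0193] rect [array([590.5, -19. ]), array([146.5,  70. ]), np.float64(10.7)] pca 10.4Traceback (most recent call last):
  File "rel.py", line 8, in <module>
    for thr in(50,75,95): hullfit("top","t2",thr,(200,278,300,365),.052)
                          ~~~~~~~^^^^^^^^^^^^^^^^^^^^^^^^^^^^^^^^^^^^^^^
  File "rel.py", line 6, in hullfit
    W=np.array([at(cam,q,z)[:2] for q in p]);r=cv2.minAreaRect((W*1000).astype(np.float32));
                ~~^^^^^^^^^
  File "h.py", line 10, in at
    o,d=ray(cam,p);return o+d*(z-o[2])/d[2]
        ~~~^^^^^^^
  File "h.py", line 5, in ray
    c=arm.calibration(cam);K=np.array(c["K"]);k=c["k1"];T=np.array(c["T"])
ValueError: time passes only in moves, steps and waits
```

```bash
sed -i '2a import functools' h.py; cat > cal.py <<'E'
E
python3 - <<'E'
s=open('h.py').read()
s=s.replace("def ray(","@functools.lru_cache(None)\ndef cal(c): return arm.calibration(c)\ndef ray(",1).replace("c=arm.calibration(cam)","c=cal(cam)")
open('h.py','w').write(s)
f=open('fit.py').read().replace("c=arm.calibration(cam)","c=cal(cam)");open('fit.py','w').write(f)
E
rm cal.py; python3 rel.py
```

```text
top t2 50 centroid [ 0.5905 -0.0193] rect [array([590.5, -19. ]), array([146.5,  70. ]), np.float64(10.7)] pca 10.4
top t2 75 centroid [ 0.5907 -0.0192] rect [array([590.7, -19. ]), array([150.3,  74. ]), np.float64(10.8)] pca 10.62
top t2 95 centroid [ 0.5908 -0.0192] rect [array([591. , -19.4]), array([153.4,  77. ]), np.float64(10.7)] pca 10.78
scene s2 40 centroid [ 0.5919 -0.019 ] rect [array([592.5, -18.2]), array([143.1,  73.7]), np.float64(11.4)] pca 10.12
scene s2 62 centroid [ 0.5939 -0.0179] rect [array([590.9, -17.6]), array([146.,  76.]), np.float64(11.3)] pca 10.61
scene s2 80 centroid [ 0.5943 -0.018 ] rect [array([592.3, -18.4]), array([148.5,  78.2]), np.float64(11.3)] pca 10.77
top [[298.3999938964844, 236.60000610351562], [302.8999938964844, 262.1000061035156]] tip mid [0.573  0.0595] 0.06501530288502239 8.696262388488636
scene [[353.70001220703125, 213.60000610351562], [355.29998779296875, 236.60000610351562]] tip mid [0.5724 0.0608] 0.06182147509993236 -167.83732143183133
kin tip [0.57318115 0.05807946] 101.31528345785624
```

move_arm:
  motion:
    - {"tx": -0.006,"ty": 0.001,"tz": 0,"twist": 0.003}
    - {"tx": -0.01,"ty": 0.001,"tz": 0,"twist": 0}
    - {"tx": -0.01,"ty": 0,"tz": 0,"twist": 0}
    - {"tx": -0.01,"ty": 0,"tz": 0,"twist": 0}
    - {"tx": -0.01,"ty": 0,"tz": 0,"twist": 0}
    - {"tx": -0.01,"ty": 0,"tz": 0,"twist": 0}
    - {"tx": -0.01,"ty": 0,"tz": 0,"twist": 0}
    - {"tx": 0,"ty": 0,"tz": 0,"twist": 0}

```text
clock: 10.1
position: [0.5656, 0.1041, 0.0446]
ee_rot: [2.0, 2.422, -0.002]
force: [0.2, -0.3, -2.1]
width: 0.153
gripper_force: 60.0
```

move_arm:
  motion:
    - {"tx": -0.01,"ty": 0,"tz": 0,"twist": 0}
    - {"tx": -0.01,"ty": 0,"tz": 0,"twist": 0}
    - {"tx": -0.01,"ty": 0,"tz": 0,"twist": 0}
    - {"tx": -0.01,"ty": 0,"tz": 0,"twist": 0}
    - {"tx": -0.01,"ty": 0,"tz": 0,"twist": 0}
    - {"tx": -0.006,"ty": 0,"tz": 0,"twist": 0}
    - {"tx": -0.003,"ty": 0,"tz": 0,"twist": 0}
    - {"tx": 0,"ty": 0,"tz": 0,"twist": 0}
    - {"tx": 0,"ty": 0,"tz": 0,"twist": 0}
    - {"tx": 0,"ty": 0,"tz": 0,"twist": 0}

```text
clock: 11.1
position: [0.5765, 0.0493, 0.0448]
ee_rot: [-1.996, -2.426, -0.001]
force: [-0.5, -0.1, -0.7]
width: 0.148
gripper_force: 60.0
```

```bash
python3 - <<'E'
from h import *
s,p,w,M=state();print(s["clock"],p,w,M[:,2],"blade_mid",p[:2]-M[:2,0]*.068)
save("scene","s3");save("top","t3");save("wrist","w3")
for n,z in(("blade_mid",.0265),("phone_center",.049)):
  for r in arm.place_of("top",n)[:1]:q=px(r["point"]);print(n,r["conf"],q.round(1),at("top",q,z).round(4))
w=cv2.imread("pics/w3.png")
a=cv2.resize(cv2.imread("pics/s3.png")[160:280,280:440],(400,300),interpolation=3)
b=cv2.resize(cv2.imread("pics/t3.png")[180:300,230:390],(400,300),interpolation=3)
cv2.imwrite("pics/m3.png",cv2.vconcat([cv2.hconcat([a,b]),cv2.hconcat([cv2.resize(w,(400,300)),a*0])]))
E
sed -e 's/t2/t3/g;s/s2/s3/g' -e '/^for cam,f/,$d' rel.py > rel3.py; python3 rel3.py
```

```text
11.1 [0.57649934 0.04927637 0.04475399] 101.08785819729118 [ 6.99809541e-05  3.74567162e-04 -9.99999927e-01] blade_mid [ 0.5895767 -0.0174543]
phone_center 0.74 [332.2 240.7] [ 0.5911 -0.02    0.049 ]
top t3 50 centroid [ 0.6001 -0.0296] rect [array([590.2, -28.9]), array([151.4,  55.4]), np.float64(12.7)] pca 15.68
top t3 75 centroid [0.5833 0.0041] rect [array([596. ,  -4.5]), array([128.1, 188.9]), np.float64(88.8)] pca 11.15
top t3 95 centroid [0.584 0.003] rect [array([597.2,  -6.9]), array([132.8, 191.4]), np.float64(88.8)] pca 12.39
scene s3 40 centroid [ 0.5836 -0.0078] rect [array([569.2,  -5.2]), array([183.8, 108.6]), np.float64(11.3)] pca -6.1
scene s3 62 centroid [ 0.582 -0.006] rect [array([569.6,  -7.6]), array([187.3, 107.3]), np.float64(9.4)] pca -6.0
scene s3 80 centroid [ 0.5815 -0.006 ] rect [array([570.6,  -6.1]), array([186.3, 110.8]), np.float64(11.3)] pca -6.06
```

View pics/m3.png

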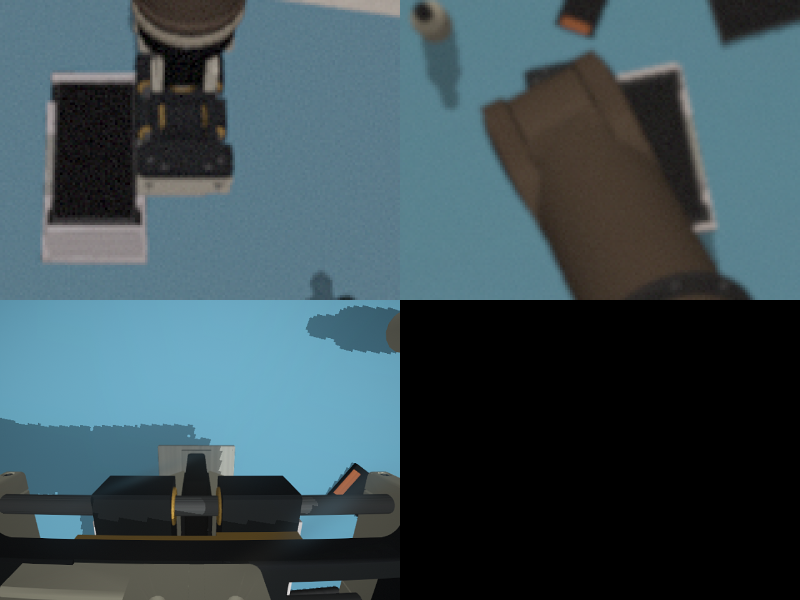

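The scene crop shows the phone and cradle where they were, with the gripper beside the phone's long edge. By the arm's pose the blade's middle is within about 2 mm of the phone's middle. I'll trim that, then raise slowly.

move_arm:
  motion:
    - {"tx": -0.001,"ty": 0.001,"tz": 0,"twist": 0}
    - {"tx": 0,"ty": 0,"tz": -0.005,"twist": 0}
    - {"tx": 0,"ty": 0,"tz": -0.005,"twist": 0}
    - {"tx": 0,"ty": 0,"tz": -0.003,"twist": 0}
    - {"tx": 0,"ty": 0,"tz": -0.001,"twist": 0}
    - {"tx": 0,"ty": 0,"tz": -0.001,"twist": 0}
    - {"tx": 0,"ty": 0,"tz": -0.001,"twist": 0}
    - {"tx": 0,"ty": 0,"tz": -0.001,"twist": 0}
    - {"tx": 0,"ty": 0,"tz": -0.001,"twist": 0}
    - {"tx": 0,"ty": 0,"tz": -0.001,"twist": 0}
    - {"tx": 0,"ty": 0,"tz": -0.001,"twist": 0}
    - {"tx": 0,"ty": 0,"tz": -0.001,"twist": 0}

```text
clock: 12.55
position: [0.5776, 0.0478, 0.0657]
ee_rot: [-1.997, -2.425, 0.0]
force: [0.2, -0.2, -2.6]
width: 0.152
gripper_force: 60.0
```

move_arm:
  motion:
    - {"tx": 0,"ty": 0,"tz": -0.001,"twist": 0}
    - {"tx": 0,"ty": 0,"tz": -0.002,"twist": 0}
    - {"tx": 0,"ty": 0,"tz": -0.003,"twist": 0}
    - {"tx": 0,"ty": 0,"tz": -0.005,"twist": 0}
    - {"tx": 0,"ty": 0,"tz": -0.007,"twist": 0}
    - {"tx": 0,"ty": 0,"tz": -0.009,"twist": 0}
    - {"tx": 0,"ty": 0,"tz": -0.009,"twist": 0}
    - {"tx": 0,"ty": 0,"tz": -0.008,"twist": 0}
    - {"tx": 0,"ty": 0,"tz": -0.006,"twist": 0}
    - {"tx": 0,"ty": 0,"tz": -0.006,"twist": 0}
    - {"tx": 0,"ty": 0,"tz": -0.003,"twist": 0}
    - {"tx": 0,"ty": 0,"tz": -0.001,"twist": 0}

```text
clock: 13.75
position: [0.5778, 0.0478, 0.126]
ee_rot: [1.997, 2.425, 0.0]
force: [0.1, 0.5, -3.0]
width: 0.148
gripper_force: 60.0
```

move_arm:
  motion:
    - {"tx": 0,"ty": 0,"tz": -0.002,"twist": 0}
    - {"tx": 0,"ty": 0,"tz": -0.003,"twist": 0}
    - {"tx": 0,"ty": 0,"tz": -0.003,"twist": 0}
    - {"tx": 0,"ty": 0,"tz": -0.003,"twist": 0}
    - {"tx": 0,"ty": 0,"tz": -0.002,"twist": 0}
    - {"tx": 0,"ty": 0,"tz": -0.001,"twist": 0}
    - {"tx": 0,"ty": 0,"tz": 0,"twist": 0}
    - {"tx": 0,"ty": 0,"tz": 0,"twist": 0}
    - {"tx": 0,"ty": 0,"tz": 0,"twist": 0}
    - {"tx": 0,"ty": 0,"tz": 0,"twist": 0}

```text
clock: 14.75
position: [0.5777, 0.0478, 0.1396]
ee_rot: [-1.997, -2.425, 0.0]
force: [-0.1, 1.3, -3.0]
width: 0.149
gripper_force: 60.0
```

```bash
python3 - <<'E'
from h import *
s,p,w,M=state();print(s["clock"],p,w,M[:,2],s["force"],s["gripper_force"])
save("scene","s4");save("top","t4");save("wrist","w4")
w=cv2.imread("pics/w4.png")
a=cv2.resize(cv2.imread("pics/s4.png")[160:280,280:440],(400,300),interpolation=3)
b=cv2.resize(cv2.imread("pics/t4.png")[180:300,230:390],(400,300),interpolation=3)
c=cv2.resize(cv2.imread("pics/s4.png"),(400,300))
cv2.imwrite("pics/m4.png",cv2.vconcat([cv2.hconcat([a,b]),cv2.hconcat([cv2.resize(w,(400,300)),c])]))
E
```

```text
14.75 [0.57765767 0.04777019 0.13959925] 101.04004516761505 [-1.93989542e-04 -4.48794530e-05 -9.99999980e-01] [-0.09460489  1.2976539  -2.97756979] 59.97018814086914
```

View pics/m4.png

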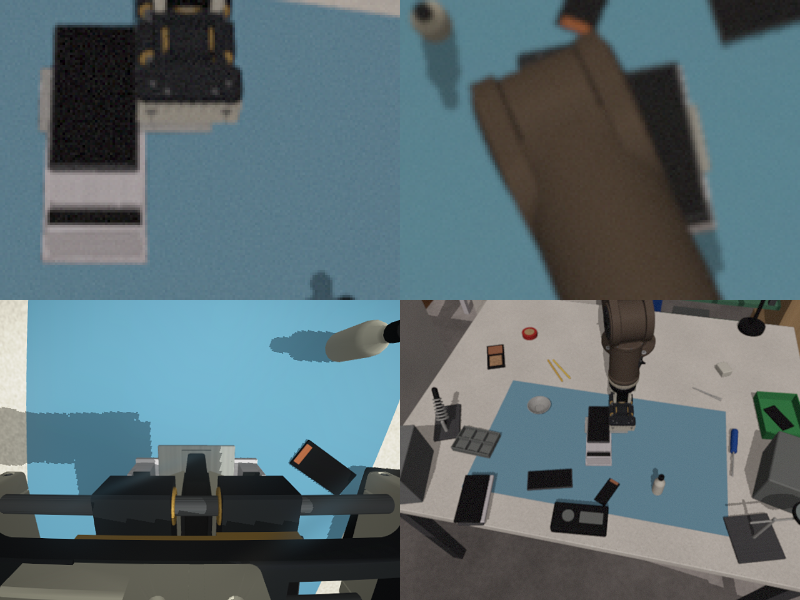

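The phone is up on the blade: in the scene crop it sits above the empty rests at (52-138, 27-170). The paddle's position in the wrist view hasn't changed, with its rear edge still at (159-234, 446), so it hasn't tilted in the grip. The phone's underside is about 7.8 cm above the rests, so I'll hand in.

```bash
python3 -c "
from cell import arm
print(arm.sign_off())"
```

```text
the job is handed in; nothing more can be done
None
```

I handed the job in at 14.9 s of the 54 s allowed: the phone is held on the paddle about 7.8 cm above its rests, with the tool vertical, no tilt seen in the grip, clear of the cradle and nothing else on the bench disturbed; the hand-in returned no verdict.

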